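# Ready the film coater for the next drawdown

### The job

Get the film coater ready for the next drawdown with fingertip touches only: turn the knurled black speed dial clockwise until it has clicked in with its white pointer at the green mark, and push the steel applicator along the bed until it sits square against the pusher bar. Do not grip the dial between the fingers and do not lift or tip the applicator; leave the start button unpressed and the other things where they are. Finish with the hand clear of everything.

Things in the scene. Friction and masses are not known exactly. Their poses are not given: they have to be found in the camera images.
- coater: white film coating machine, fixed, 320 (x) by 500 (y) by 100 mm high; origin at the centre of its underside, on the table; its front (-x) faces the robot. On the flat deck (z = 100 mm): dark control panel over y = -241 to -116 mm, with a red stop button 8 mm high at (70, -145); the bed, a plate 200 by 300 mm centred at (0, 70), top at z = 104 mm, with a black and white chart on it
- speed_dial (a joint): angle of the speed dial in rad; grows as it is turned clockwise seen from above. Nine spring detents 0.524 rad (30 deg) apart, at 0, 0.524, ... 4.189; the green mark is the one at 2.618. It starts one or two clicks short of that. A detent holds with about 0.05 N m; past half-way the dial snaps on to the next one by itself once let go
- dial_top (a point): centre of the flat top of the speed dial, a black disc 62 mm across and 14 mm high with a knurled rim, at (-20, -178) mm on the coater, axis upright, top at z = 114 mm. This point turns with the dial. A fingertip pressed on the top 25 mm from the axis with some 8 to 10 N and moved round the axis carries the dial with it without slipping much
- pointer_tip (a point): outer end of the white pointer line on the top of the dial, 29.5 mm from the axis; turns with the dial
- green_mark (a point): centre of the broad green mark (12 by 10 mm) on the aluminium scale ring around the dial, 40 mm from the axis, level with the deck; the other step marks are thin and black
- applicator: loose steel film applicator, a bar 100 (x) by 36 (y) by 28 mm high, 0.6 kg (may vary by a third), lying on the bed; origin at the centre of its underside. Between its two end cheeks (8 mm thick, 36 mm deep) is a block 84 mm long and 30 mm deep. To be pushed towards the coater's +y; sliding it takes some 4 to 9 N
- applicator_front (a point): middle of the block's face on the -y side, the face to push, 14 mm above the bed
- applicator_back (a point): midpoint of the applicator's back edge on the underside (+y side, 18 mm from its centre), the side that comes to rest against the pusher bar
- pusher_face (a point): point on the bed (z = 104 mm) under the near face of the pusher bar, at its middle: (0, 164) mm on the coater, axes as the coater's. The fixed bar is a 12 mm steel rod along x, axis 16 mm above the bed, between two aluminium carriage blocks at x = +-128 mm, 41 mm above the bed. Applicator home: applicator_back 0 mm from here along y
- start_button (a joint): travel in m of the green start button, 22 mm across, its cap 12 mm above the deck at (70, -205) mm on the coater; 0 = up, 0.004 = fully pressed. Not to be pressed
- palette_knife: loose slim palette knife, 140 mm long, 14 mm wooden handle, lying along y on the front strip of the control panel; leave alone
- sample_jar: loose small jar 36 mm across, 45 mm high, standing at the rear of the coater's deck; leave alone
- white_tub: loose white lidded tub, 104 mm across, 110 mm high, on the table to the left; leave alone
- blue_tub: loose blue lidded tub, 124 mm across, 120 mm high, on the table to the right; leave alone
- cube_gauge: loose steel cube applicator, 40 mm, on the table to the left; leave alone
- tape_roll: loose yellow roll of tape, 90 mm across, 24 mm high, on the table to the right; leave alone
- mixing_cup: loose white cup, 76 mm across, 85 mm high, on the table to the left; leave alone
Not all that is in view belongs to the job. There is more than one size of the applicator; the one meant has the size given above.

How it is judged:
At the end, for the whole second after the job is handed in: The dial rests in the detent at the green mark (2.618 rad, within 0.12); the applicator lies flat on the bed at rest, its back within 4 mm of the pusher bar, square to it within 0.05 rad and within 40 mm of the bar's middle (value of joint speed_dial between 2.5 and 2.74 rad and y of applicator_back in the frame of pusher_face between -0.004 and 0.004 m and x of applicator_back in the frame of pusher_face between -0.04 and 0.04 m and angle between the y axis of applicator and the y axis of pusher_face, either way round below 0.05 rad and angle between applicator's own z axis and vertical below 0.05 rad and linear speed of applicator below 0.01 m/s); the robot touches nothing.
It fails at once if the dial was gripped between the fingers (z of the grasp point in the frame of dial_top below 0.014 m and horizontal distance between the grasp point and dial_top below 0.012 m).
It fails at once if the dial was turned the wrong way (value of joint speed_dial below 1.2 rad).
It fails at once if the applicator was lifted or tipped (z of applicator_back in the frame of pusher_face above 0.01 m or angle between applicator's own z axis and vertical above 0.2 rad).
It fails at once if the start button was pressed (value of joint start_button above 0.002 m).
It fails at once if another thing was disturbed (distance of any of palette_knife, sample_jar, white_tub, blue_tub, cube_gauge, tape_roll, mixing_cup from where it was at the start of the episode above 0.02 m).
It also fails if it takes over 58 s, if anything falls off the work surface, if the arm or the gripper's body presses on something with over 40 N, if the wrist force passes 120 N, or if a joint passes its speed limit or range.

### The arm

A 6-joint arm with a two-finger parallel gripper is mounted at the origin on the work surface. World frame = base frame: x ahead of the robot, y to its left, z up, the work surface at z = 0. Lengths are in m, angles in rad, forces in N, time in s.
With the tool pointing down it reaches from about 0.25 to 0.775 m from the base axis. Payload 4 kg.
Tool frame: the origin (TCP) lies on the centre line of the jaws, within the pads' length; the fingertips stand 8 mm ahead of it and the grasp point (between the pads) lies 11 mm behind it; y points along the fingers, x is the direction in which the jaws open and shut, and the axes are right-handed (so a half turn about y gives the same grasp; the last joint's range is limited). The gripper opens to 94 mm and grips with 3 to 60 N. Pads are 16 mm wide; open, the fingers measure 119 mm over their backs; the gripper's body (75 mm by 177 mm) begins 78 mm behind the grasp point.
Start: joints at [-1.369, 0.087, 1.371, -0, 1.684, -0.103], TCP at [0.165, -0.525, 0.214] pointing down, gripper open.
Joint ranges: [-3.1, 3.1], [-0.76, 2.03], [0.27, 2.55], [-1.08, 4.22], [0.17, 2.65], [-2.57, 2.57]. Speed limits (rad/s): [2.79, 2.79, 3.14, 3.14, 3.14, 3.14].

### API

Orientations are given as [roll, pitch, yaw] about the fixed x, y, z axes, in that order (R = Rz(yaw) Ry(pitch) Rx(roll)).
In Python, from bench import robot gives the robot as it stands.
- The arm moves only by the tool step_arm, never from a script. Its argument "commands" is a list of rows, each an object with "xyz": the shift along the world's x, y, z in m, a list of three; "twist": the turn, a rotation vector about the world's x, y, z in degrees, a list of three. In form: [{"xyz": [tx, ty, tz], "twist": [ax, ay, az]}, ...]. A call has 1 to 12 rows; each row is the pose to reach, as a shift and turn from the pose commanded when the call began; what a row does not reach only later rows make up. A row lasts 1/12 s, in which the tool goes at most 41.7 mm and 7.16 degrees, less where a joint would pass 70% of its speed; a pose out of reach is approached as far as the arm can. A call with a gripper value outside its range is refused whole. "fingers" is the closure in counts, from 0 (fully open) to 255 (shut), set as the call begins (left out, the last holds). The fingers move at their own pace and stop on an object; the grip force is fixed at half the most. Time passes only in rows, so rows that repeat a pose let the fingers close. It gives the time, the measured TCP pose, the force and the opening at its end, in the units of the state.
- robot.get_obs(): the state, without advancing time (a new reading comes with each control period).
- robot.snapshot(name): name is "scene" or "top" or "wrist"; returns (picture, depth): 480x640x3 uint8, red, green, blue; 480x640 float32, m along the optical axis (not along the pixel's ray), 0 where there is no reading.
- robot.camera_info(name): a dict with "fx", "fy", "cx", "cy" (pixels), "R" (3x3) and "t" (3): a world point X has camera coordinates R X + t. Camera axes: x right, y down, z forward; pixel columns grow to the right and rows downward; lengths in m; the calibration is good to about 2 mm. A picture is of the moment at which its call begins: read the wrist's pose just before it. camera_info takes no time and is no camera call; for the wrist camera it gives the pose at the moment of the call.
- robot.close_job(): hands the job in, once; it reports no verdict.
The state is a dict: "time": time; "joint_positions": joint angles; "qvel": joint speeds; "joint_torque": joint torques, N m; "tool_pos": TCP position; "ee_rot": TCP orientation; "wrist_force": force on the tool from outside, world axes, zero at the start; "wrist_torque": the same for the moment, N m; "width": finger opening in m.
Only numpy, scipy, OpenCV 4.12 (cv2) and the standard library are available. Lean on these libraries where they do the work, as an engineer would, in place of code of your own. Each camera call takes 0.05 s, during which the arm holds its last target.

## Working session

There is one attempt and no reset: what is moved stays moved. The work goes in short steps, Python scripts to look and compute and a tool call to move; the robot and the scene stay as the last step left them, time stands still between calls to the robot, and variables do not carry over. Pictures are saved under pics/ and viewed, and the job is handed in when it is done.

Besides the shell and the picture viewer there is one more tool, called after "Emit:" as a command line: name --argument value ..., lists and objects as JSON in quotes. step_arm: Moves the arm, as the interface text tells. Its arguments: {"type":"object","properties":{"commands":{"type":"array"},"fingers":{"type":"number"}},"required":["commands"]}

```bash
ls; mkdir -p pics; cat > h.py <<'E'
import numpy as np, cv2
from bench import robot
def snap(cam,name):
    info=robot.camera_info(cam); p,d=robot.snapshot(cam)
    cv2.imwrite(f'pics/{name}.png',p[:,:,::-1]); np.savez(f'pics/{name}.npz',p=p,d=d,K=np.array([info[k] for k in('fx','fy','cx','cy')]),R=info['R'],t=info['t'])
    return p,d,info
def load(n):
    z=np.load(f'pics/{n}.npz'); i=dict(zip(('fx','fy','cx','cy'),z['K'])); i['R']=z['R'];i['t']=z['t']; return z['p'],z['d'],i
def ray(i,u,v,z):
    d=np.array([(u-i['cx'])/i['fx'],(v-i['cy'])/i['fy'],1.]); R=np.array(i['R']);t=np.array(i['t'])
    c=-R.T@t; w=R.T@d; s=(z-c[2])/w[2]; return c+s*w
def proj(i,X):
    c=np.array(i['R'])@np.array(X)+np.array(i['t']); return i['fx']*c[0]/c[2]+i['cx'], i['fy']*c[1]/c[2]+i['cy']
E
python3 - <<'E'
from h import *
o=robot.get_obs(); print(o)
for c in('scene','top','wrist'):
    p,d,i=snap(c,c+'0'); print(c,i)
E
```

```text
pics
{'time': 0.0, 'joint_positions': array([-1.36910529e+00,  8.79388439e-02,  1.37225011e+00, -1.64153686e-05,
        1.68361581e+00, -1.03083085e-01]), 'qvel': array([-0.00032286,  0.00101505, -0.00305408,  0.00054927,  0.000726  ,
        0.00018994]), 'joint_torque': array([-1.19731820e-03, -3.40182853e+01, -3.02430260e+01,  7.15532689e-02,
        3.29330144e-02, -1.69049072e-04]), 'tool_pos': array([ 0.16493298, -0.52412094,  0.21231511]), 'ee_rot': array([-1.57058493,  0.00220205, -1.2660238 ]), 'wrist_force': array([-0.30310648, -0.23613578,  0.43634958]), 'wrist_torque': array([-0.04248612, -0.07202025,  0.03551435]), 'width': 0.09417493241098313}
scene {'fx': 609.6636507533991, 'fy': 609.6636507533991, 'cx': 314.96121133465033, 'cy': 246.85317463639848, 'R': array([[ 0.86007024,  0.50998361, -0.01399657],
       [ 0.28544868, -0.50377587, -0.8153091 ],
       [-0.42284541,  0.69722779, -0.57885678]]), 't': array([-0.50330857, -0.07987522,  1.74793508])}
top {'fx': 440.5079590074812, 'fy': 440.5079590074812, 'cx': 326.0548729554822, 'cy': 236.35927577570288, 'R': array([[-0.07381948, -0.99726732,  0.00292955],
       [-0.9723135 ,  0.07131866, -0.22253113],
       [ 0.22171409, -0.01927557, -0.97492118]]), 't': array([0.03482964, 0.61079322, 1.14832909])}
wrist {'fx': 398.6514815206387, 'fy': 398.6514815206387, 'cx': 317.5628430796234, 'cy': 242.26278934738548, 'R': array([[ 0.30045428, -0.95379265, -0.00260985],
       [-0.92779969, -0.29289854,  0.23108047],
       [-0.22116727, -0.0670077 , -0.97293114]]), 't': array([-0.54821431, -0.02435918,  0.38964671])}
```

View pics/scene0.png

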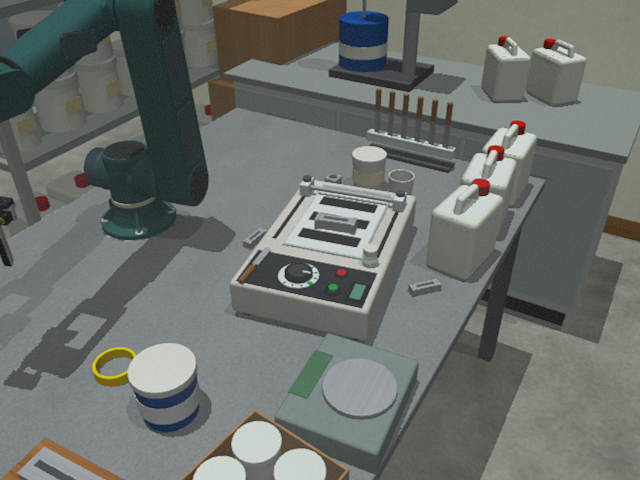

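View pics/top0.png

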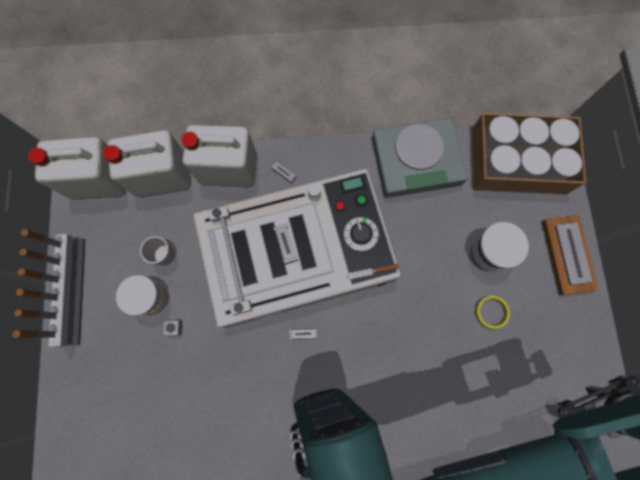

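View pics/wrist0.png

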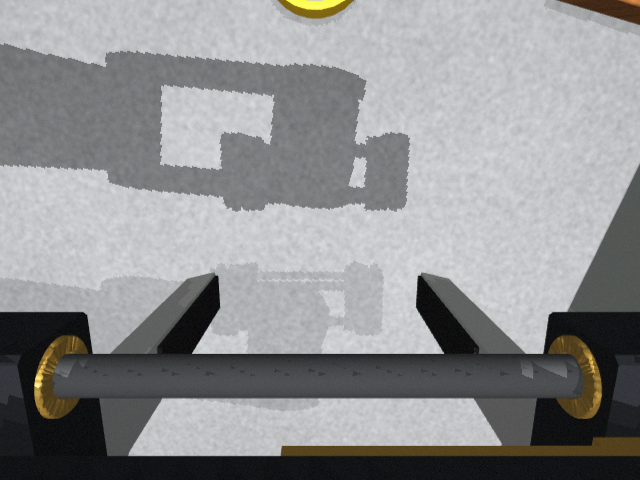

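Scene0, top0: the coater sits at about (297,247) in top, with its dial at (361,233), green mark near (365,222), start button (362,200) and stop button (340,206). Possible applicators in top:
- (287,243), on the bed
- (284,172) and (303,334), small ones on the table
- (573,252), in a wooden tray

By the description, the one on the bed is meant. I'll check its size in a close crop.

```bash
python3 - <<'E'
from h import *
p,d,i=load('top0')
c=p[160:335,185:405,::-1]
cv2.imwrite('pics/crop_top.png',cv2.resize(c,None,fx=3.4,fy=3.4,interpolation=cv2.INTER_CUBIC))
p,d,i=load('scene0')
c=p[165:345,225:425,::-1]
cv2.imwrite('pics/crop_sc.png',cv2.resize(c,None,fx=3.3,fy=3.3,interpolation=cv2.INTER_CUBIC))
E
```

```text
(no output)
```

View pics/crop_top.png

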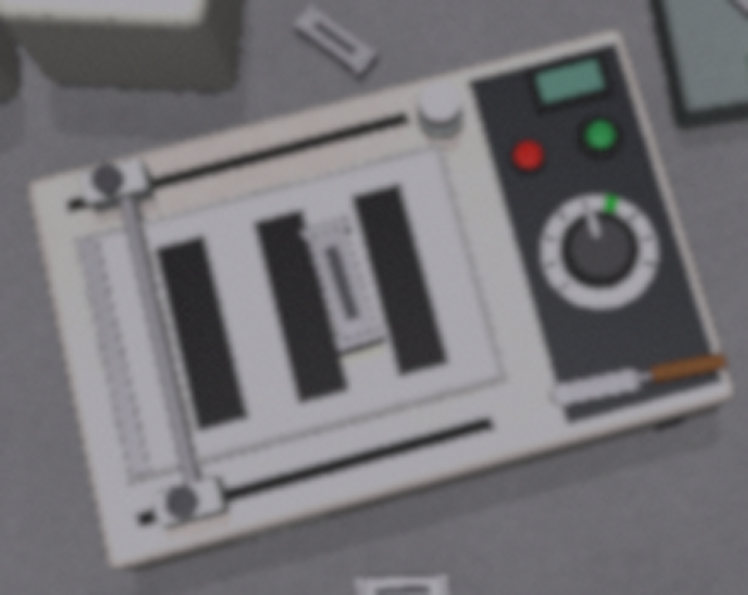

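View pics/crop_sc.png

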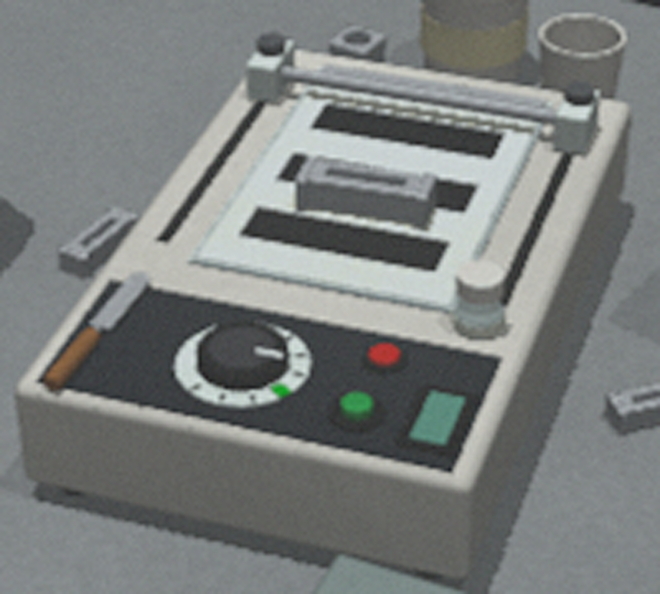

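The crops confirm it: the applicator on the bed is at top px ≈(286,244). The pointer is roughly one click anticlockwise of the green mark. Next I'll measure.

```bash
cat > meas.py <<'E'
from h import *
def blobs(p,kind,amin=6):
    h=cv2.cvtColor(p,cv2.COLOR_RGB2HSV)
    if kind=='green': m=cv2.inRange(h,(50,130,70),(75,255,255))
    if kind=='red': m=cv2.inRange(h,(0,150,90),(6,255,255))|cv2.inRange(h,(174,150,90),(180,255,255))
    n,l,s,c=cv2.connectedComponentsWithStats(m)
    return [(c[k].round(2),s[k,4]) for k in range(1,n) if s[k,4]>=amin]
E
python3 - <<'E'
from meas import *
for c in('top0','scene0'):
    p,d,i=load(c)
    for k in('green','red'):
        for q,a in blobs(p,k): print(c,k,q,a,ray(i,*q,.112 if k=='green' else .108).round(4), ray(i,*q,.1).round(4))
p,d,i=load('top0')
# deck contour
g=cv2.cvtColor(p,cv2.COLOR_RGB2GRAY)
cs=np.array([(30,188),(620,35),(728,395),(118,565)])/3.4+np.array([185,160])
W=[ray(i,*q,.1) for q in cs]
for w in W: print(w.round(4))
print([np.linalg.norm(W[k]-W[(k+1)%4]).round(4) for k in range(4)], np.mean(W,0))
for k in range(4):
    e=W[(k+1)%4]-W[k]; print(np.degrees(np.arctan2(e[1],e[0])))
E
```

```text
top0 green [361.22 199.13] 55 [ 0.6983 -0.1122  0.112 ] [ 0.702  -0.1135  0.1   ]
top0 green [364.33 219.17] 6 [ 0.6416 -0.1154  0.112 ] [ 0.6447 -0.1167  0.1   ]
top0 red [189.14 139.39] 181 [0.9097 0.3537 0.108 ] [0.9136 0.3561 0.1   ]
top0 red [110.89 152.77] 202 [0.8851 0.5713 0.108 ] [0.8889 0.5752 0.1   ]
top0 red [ 36.28 155.24] 209 [0.8927 0.7778 0.108 ] [0.8966 0.7832 0.1   ]
top0 red [339.87 205.15] 60 [ 0.6867 -0.0532  0.108 ] [ 0.6891 -0.0537  0.1   ]
scene0 green [310. 283.] 13 [ 0.6498 -0.127   0.112 ] [ 0.6419 -0.1143  0.1   ]
scene0 green [332.76 286.56] 45 [ 0.6986 -0.1132  0.112 ] [ 0.6914 -0.1003  0.1   ]
scene0 red [502.67  37.42] 24 [0.4921 1.8165 0.108 ] [0.4853 1.8436 0.1   ]
scene0 red [549.69  40.36] 36 [0.6863 1.8703 0.108 ] [0.6814 1.8979 0.1   ]
scene0 red [207.45 106.55] 11 [-0.1747  0.5449  0.108 ] [-0.1879  0.5597  0.1   ]
scene0 red [518.54 123.96] 69 [0.8115 0.9203 0.108 ] [0.8078 0.9388 0.1   ]
scene0 red [496.59 148.64] 76 [0.8034 0.7106 0.108 ] [0.7996 0.7271 0.1   ]
scene0 red [499.5  154.67] 6 [0.8228 0.6757 0.108 ] [0.8192 0.6919 0.1   ]
scene0 red [ 79.73 176.94] 33 [-0.1696 -0.035   0.108 ] [-0.1827 -0.0257  0.1   ]
scene0 red [481.51 183.83] 125 [0.832  0.4805 0.108 ] [0.8285 0.4948 0.1   ]
scene0 red [ 40.75 199.5 ] 44 [-0.1637 -0.1743  0.108 ] [-0.1768 -0.1664  0.1   ]
scene0 red [340.93 271.74] 43 [ 0.6864 -0.0544  0.108 ] [ 0.6815 -0.0453  0.1   ]
[0.6894 0.3445 0.1   ]
[ 0.7845 -0.1382  0.1   ]
[ 0.4831 -0.1937  0.1   ]
[0.3886 0.2804 0.1   ]
[np.float64(0.492), np.float64(0.3065), np.float64(0.4835), np.float64(0.3076)] [0.58639801 0.07322822 0.1       ]
-78.86180925542018
-169.56484864247633
101.27439061989583
12.027980448198434
```

```bash
python3 - <<'E'
from meas import *
from scipy.spatial.transform import Rotation as Ro
a=np.radians(11.2);R=np.array([[np.cos(a),-np.sin(a)],[np.sin(a),np.cos(a)]])
# origin from buttons, both views
o=np.array([.6867,-.0535])-R@[.07,-.145]; o2=np.array([.6984,-.1127])-R@[.07,-.205]; print(o,o2)
o=(o+o2)/2
def W(x,y): return o+R@[x,y]
def C(w): return R.T@(np.array(w)[:2]-o)
dc=W(-.02,-.178); print('dial',dc)
for c in('top0','scene0'):
    p,d,i=load(c)
    gm=[q for q,ar in blobs(p,'green') if ar<20][0]
    w=ray(i,*gm,.1); e=w[:2]-dc; print(c,'green',C(w),np.linalg.norm(e),np.degrees(np.arctan2(e[1],e[0])))
    # bright px on dial top
    pts=[]
    cu,cv=proj(i,[*dc,.114]); print('dialpx',cu,cv)
    g=cv2.cvtColor(p,cv2.COLOR_RGB2GRAY)
    for v in range(int(cv)-30,int(cv)+30):
        for u in range(int(cu)-30,int(cu)+30):
            w=ray(i,u,v,.114); r=np.linalg.norm(w[:2]-dc)
            if 0.008<r<.027: pts.append((g[v,u],*(w[:2]-dc)))
    pts=np.array(pts); b=pts[pts[:,0]>np.median(pts[:,0])+35]
    print(len(b),np.degrees(np.arctan2((b[:,0:1]*b[:,2:]).sum(),(b[:,0:1]*b[:,1:2]).sum())),np.median(pts[:,0]))
p,d,i=load('top0')
k=lambda x,y:(x/3.4+185,y/3.4+160)
for q in [(302,225),(345,215),(385,340),(340,350)]: print('appl',C(ray(i,*k(*q),.132)).round(4))
for q in [(107,180),(182,502)]: print('knob',C(ray(i,*k(*q),.15)).round(4))
print('rod',C(ray(i,*k(163,330),.126)).round(4))
o_=robot.get_obs(); inf=robot.camera_info('wrist'); cc=-inf['R'].T@inf['t']; print('cam',cc-o_['tool_pos'])
print(Ro.from_euler('xyz',o_['ee_rot']).as_matrix().round(3))
E
```

```text
[0.58986916 0.07514209] [0.5899151 0.0747994]
dial [ 0.60484674 -0.10352396]
top0 green [ 0.01656982 -0.19868542] 0.04201473585384601 -18.294319587870316
dialpx 361.25506165686414 232.582581918608
19 11.364416479823563 66.0
scene0 green [ 0.01426699 -0.19573008] 0.038582150733894975 -16.157497991311995
dialpx 298.08119457433355 270.26028338005244
20 16.218096451860134 72.0
appl [0.0539 0.0413]
appl [0.0528 0.0073]
appl [-0.0503  0.0022]
appl [-0.0487  0.0371]
knob [0.1231 0.1758]
knob [-0.1302  0.175 ]
rod [0.0034 0.164 ]
cam [0.06333986 0.02031825 0.17087031]
[[ 0.3   -0.     0.954]
 [-0.954  0.002  0.3  ]
 [-0.002 -1.     0.   ]]
```

Pointer ≈ +13°, green mark ≈ −17.5° in world axes, so the dial is one click (30°) short. Applicator measures ~103×35 mm on the bed (matches), centred at coater (2, 22) mm. Now I'll move above the dial with the fingers shut.

Emit:
step_arm --commands '[{"xyz":[0.1,0.089,0.01],"twist":[0,0,22]},{"xyz":[0.3,0.266,0.01],"twist":[0,0,66]},{"xyz":[0.3,0.266,0.01],"twist":[0,0,66]},{"xyz":[0.3,0.266,0.01],"twist":[0,0,66]},{"xyz":[0.3,0.266,0.01],"twist":[0,0,66]},{"xyz":[0.3,0.266,0.01],"twist":[0,0,66]},{"xyz":[0.3,0.266,0.01],"twist":[0,0,66]},{"xyz":[0.3,0.266,0.01],"twist":[0,0,66]},{"xyz":[0.3,0.266,0.01],"twist":[0,0,66]},{"xyz":[0.3,0.266,0.01],"twist":[0,0,66]},{"xyz":[0.3,0.266,0.01],"twist":[0,0,66]},{"xyz":[0.3,0.266,0.01],"twist":[0,0,66]}]' --fingers 255

```text
time: 1.15
tool_pos: [0.4655, -0.2577, 0.2229]
ee_rot: [-1.571, 0.001, -0.112]
wrist_force: [-0.5, -0.2, 0.3]
width: 0.0173
```

Emit:
step_arm --commands '[{"xyz":[0.075,0.067,0],"twist":[0,0,16]},{"xyz":[0.15,0.134,0],"twist":[0,0,32.6]},{"xyz":[0.15,0.134,0],"twist":[0,0,32.6]},{"xyz":[0.15,0.134,0],"twist":[0,0,32.6]},{"xyz":[0.15,0.134,0],"twist":[0,0,32.6]},{"xyz":[0.15,0.134,0],"twist":[0,0,32.6]},{"xyz":[0.15,0.134,0],"twist":[0,0,32.6]},{"xyz":[0.15,0.134,0],"twist":[0,0,32.6]},{"xyz":[0.15,0.134,0],"twist":[0,0,32.6]}]'

```text
time: 1.9
tool_pos: [0.614, -0.1267, 0.2237]
ee_rot: [-1.571, 0.0, 0.452]
wrist_force: [-0.6, 0.4, 0.2]
width: 0.0004
```

```bash
python3 - <<'E'
from h import *
o=robot.get_obs(); print(o['tool_pos'],o['ee_rot'],o['width'],o['wrist_force'])
snap('wrist','wrist1'); print(robot.get_obs()['time'])
E
```

```text
[ 0.61395233 -0.12665229  0.22369683] [-1.57122505e+00  4.94754223e-04  4.51512352e-01] 0.000351170695125894 [-0.58826434  0.40561914  0.19172165]
1.95
```

View pics/wrist1.png

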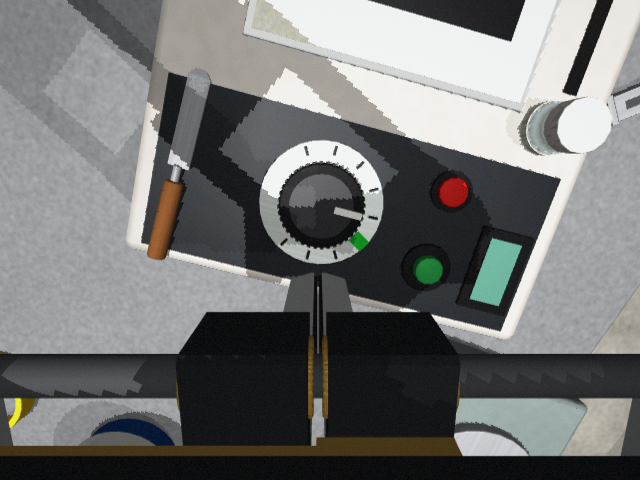

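Wrist1 shows the dial at about (321,205), pointer tip (361,215), green mark (360,242), start button (428,270), stop button (454,191), and the shut fingertips at (318,275). I'll refine with rays.

```bash
python3 - <<'E'
from meas import *
p,d,i=load('wrist1')
B=blobs(p,'green',20)+blobs(p,'red',20); print(B)
S=ray(i,429,267.5,.112); 
gb=max(blobs(p,'green',20),key=lambda t:t[1])[0]; gm=min(blobs(p,'green',20),key=lambda t:t[1])[0]; rb=max(blobs(p,'red',20),key=lambda t:t[1])[0]
G=ray(i,*gb,.112);M=ray(i,*gm,.1);S=ray(i,*rb,.108)
# ring outer: fit ellipse of bright region
h=cv2.cvtColor(p,cv2.COLOR_RGB2HSV)
m=((h[:,:,2]>95)&(h[:,:,1]<60)).astype(np.uint8); m[:,:250]=0;m[:130]=0;m[272:]=0;m[:,395:]=0
n,l,s,c=cv2.connectedComponentsWithStats(m); k=[k for k in range(1,n)]; k=max(k,key=lambda k:s[k,4])
pt=np.argwhere(l==k)[:,::-1]; hull=cv2.convexHull(pt.astype(np.float32)); e=cv2.fitEllipse(hull); print('ring',e,s[k])
D=ray(i,*e[0],.101); print('D',D,'G',G,'S',S,'M',M, 'GS',np.linalg.norm(G-S), 'DM',np.linalg.norm((M-D)[:2]))
yaw=np.arctan2((S-G)[1],(S-G)[0])-np.pi/2; print('yaw',np.degrees(yaw))
R=np.array([[np.cos(yaw),-np.sin(yaw)],[np.sin(yaw),np.cos(yaw)]])
for w,q in((G,(.07,-.205)),(S,(.07,-.145)),(D,(-.02,-.178))): print('o',w[:2]-R@q)
mm=cv2.inRange(h,(0,0,110),(180,70,255)); mm[:200]=0; mm[225:]=0;mm[:,:330]=0;mm[:,366:]=0
vs,us=np.nonzero(mm); W=np.array([ray(i,u,v,.114)[:2] for u,v in zip(us,vs)])-D[:2]; W=W[np.linalg.norm(W,axis=1)<.0305]; print(len(W),'pointer',np.degrees(np.arctan2(*W.mean(0)[::-1])),np.linalg.norm(W,axis=1).max(),'green',np.degrees(np.arctan2((M-D)[1],(M-D)[0])))
E
```

```text
[(array([358.5, 241. ]), np.int32(198)), (array([428.61, 270.47]), np.int32(566)), (array([453.35, 191.96]), np.int32(665))]
ring ((313.458984375, 183.33306884765625), (129.6838836669922, 168.14967346191406), 157.4369659423828) [ 250  130  133  134 7975]
D [ 0.59287747 -0.09020709  0.101     ] G [ 0.69708806 -0.1097509   0.112     ] S [ 0.68555623 -0.05136667  0.108     ] M [ 0.64250254 -0.1144763   0.1       ] GS 0.05964647860626581 DM 0.05524167453632077
yaw 11.173034085787833
o [0.58869142 0.07779954]
o [0.58878594 0.07732098]
o [0.57800687 0.08829463]
87 pointer -18.55290459185827 0.0304871667694962 green -26.061008811305904
```

```bash
python3 - <<'E'
from meas import *
p,d,i=load('wrist1'); h=cv2.cvtColor(p,cv2.COLOR_RGB2HSV)
a=np.radians(11.17);R=np.array([[np.cos(a),-np.sin(a)],[np.sin(a),np.cos(a)]])
ow=np.array([.58874,.07756]); D=ow+R@[-.02,-.178]; print('D wrist',D, proj(i,[*D,.114]),proj(i,[*D,.1]))
mm=cv2.inRange(h,(0,0,110),(180,70,255)); mm[:200]=0; mm[225:]=0;mm[:,:330]=0;mm[:,370:]=0
vs,us=np.nonzero(mm); W=np.array([ray(i,u,v,.114)[:2] for u,v in zip(us,vs)])-D; W=W[np.linalg.norm(W,axis=1)<.0305]
M=ray(i,358.5,241,.1)[:2]-D
print('pointer',np.degrees(np.arctan2(*W.mean(0)[::-1])),'green',np.degrees(np.arctan2(M[1],M[0])),np.linalg.norm(M))
o=robot.get_obs(); print(o['tool_pos'],o['ee_rot'])
for z in(.114,.2157):print('tip px at',proj(i,[*o['tool_pos'][:2],z]))
E
```

```text
D wrist [ 0.60360115 -0.10094251] (np.float64(320.30192082292416), np.float64(205.32518238543193)) (np.float64(320.20653634716285), np.float64(202.69161480611908))
pointer 9.299889318012134 green -19.182784924367596 0.041188371252060055
[ 0.61398348 -0.12659313  0.22389826] [-1.57135026e+00  9.59022566e-05  4.51545534e-01]
tip px at (np.float64(317.6697198646225), np.float64(243.2789908435942))
tip px at (np.float64(317.375943269367), np.float64(292.9727209770343))
```

Pointer − green ≈ 28.5–30.5° over three views, so one click it is. Lowering onto the −y side of the dial now.

Emit:
step_arm --commands '[{"xyz":[0.001,0.003,-0.03]},{"xyz":[0.001,0.003,-0.06]},{"xyz":[0.001,0.003,-0.085]},{"xyz":[0.001,0.003,-0.094]},{"xyz":[0.001,0.003,-0.094]},{"xyz":[0.001,0.003,-0.094]},{"xyz":[0.001,0.003,-0.094]}]'

```text
validation failed for argument at $.co...
```

Emit:
step_arm --commands '[{"xyz":[0.001,0.003,-0.03],"twist":[0,0,0]},{"xyz":[0.001,0.003,-0.06],"twist":[0,0,0]},{"xyz":[0.001,0.003,-0.085],"twist":[0,0,0]},{"xyz":[0.001,0.003,-0.094],"twist":[0,0,0]},{"xyz":[0.001,0.003,-0.094],"twist":[0,0,0]},{"xyz":[0.001,0.003,-0.094],"twist":[0,0,0]},{"xyz":[0.001,0.003,-0.094],"twist":[0,0,0]}]'

```text
time: 2.53
tool_pos: [0.6171, -0.1225, 0.1322]
ee_rot: [-1.574, -0.003, 0.454]
wrist_force: [0.9, -0.8, 0.2]
width: 0.0006
```

Emit:
step_arm --commands '[{"xyz":[-0.002,-0.001,-0.004],"twist":[0,0,0]},{"xyz":[-0.002,-0.001,-0.007],"twist":[0,0,0]},{"xyz":[-0.002,-0.001,-0.008],"twist":[0,0,0]},{"xyz":[-0.002,-0.001,-0.009],"twist":[0,0,0]},{"xyz":[-0.002,-0.001,-0.009],"twist":[0,0,0]},{"xyz":[-0.002,-0.001,-0.009],"twist":[0,0,0]}]'

```text
time: 3.03
tool_pos: [0.6144, -0.1229, 0.1222]
ee_rot: [-1.572, -0.001, 0.455]
wrist_force: [-1.8, -0.5, 5.4]
width: 0.0003
```

Emit:
step_arm --commands '[{"xyz":[0,0,-0.0008],"twist":[0,0,0]},{"xyz":[0,0,-0.0008],"twist":[0,0,0]},{"xyz":[0,0,-0.0008],"twist":[0,0,0]}]'

```text
time: 3.28
tool_pos: [0.6146, -0.1228, 0.1222]
ee_rot: [-1.573, -0.002, 0.455]
wrist_force: [-2.7, 0.6, 7.2]
width: 0.0006
```

Emit:
step_arm --commands '[{"xyz":[0,0,-0.001],"twist":[0,0,0]},{"xyz":[0,0,-0.001],"twist":[0,0,0]},{"xyz":[-0.0015,-0.0007,-0.001],"twist":[0,0,-4]},{"xyz":[-0.003,-0.0013,-0.001],"twist":[0,0,-8]},{"xyz":[-0.0046,-0.0018,-0.001],"twist":[0,0,-12]},{"xyz":[-0.0061,-0.0021,-0.001],"twist":[0,0,-16]},{"xyz":[-0.0078,-0.0024,-0.001],"twist":[0,0,-20]},{"xyz":[-0.0094,-0.0025,-0.001],"twist":[0,0,-24]},{"xyz":[-0.011,-0.0025,-0.001],"twist":[0,0,-28]},{"xyz":[-0.0126,-0.0024,-0.001],"twist":[0,0,-32]},{"xyz":[-0.0126,-0.0024,-0.001],"twist":[0,0,-32]},{"xyz":[-0.0126,-0.0024,-0.001],"twist":[0,0,-32]}]'

```text
time: 4.28
tool_pos: [0.6031, -0.1254, 0.1222]
ee_rot: [-1.572, -0.006, -0.104]
wrist_force: [-1.3, -0.3, 8.8]
width: 0.0005
```

```bash
python3 - <<'E'
from h import *
print(robot.get_obs()['tool_pos'])
p,d,i=snap('wrist','wrist2'); cv2.imwrite('pics/w2c.png',cv2.resize(p[120:340,180:480,::-1],None,fx=2.6,fy=2.6))
E
```

```text
[ 0.60314465 -0.12538931  0.12215775]
```

View pics/w2c.png

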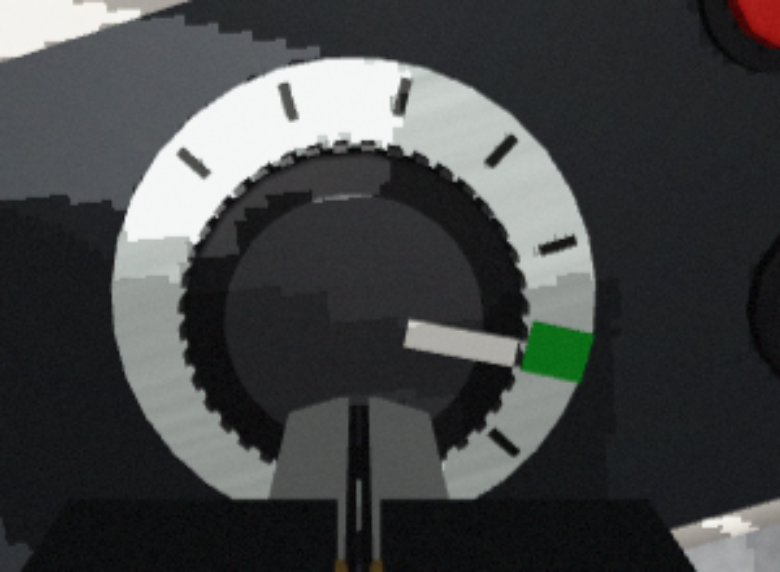

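The pointer tip (crop ≈515,350) is now at the green mark (560,350). I'll lift straight off and recheck.

Emit:
step_arm --commands '[{"xyz":[0,0,0.004],"twist":[0,0,0]},{"xyz":[0,0,0.012],"twist":[0,0,0]},{"xyz":[0,0,0.04],"twist":[0,0,0]},{"xyz":[0,0,0.07],"twist":[0,0,4]},{"xyz":[0,0,0.1],"twist":[0,0,11]},{"xyz":[0,0,0.1],"twist":[0,0,17]},{"xyz":[0,0,0.1],"twist":[0,0,17]},{"xyz":[0,0,0.1],"twist":[0,0,17]}]' --fingers 255

```text
time: 5.0
tool_pos: [0.6012, -0.1249, 0.2182]
ee_rot: [-1.57, 0.001, 0.19]
wrist_force: [-0.2, -0.0, -0.2]
width: 0.0004
```

```bash
python3 - <<'E'
from meas import *
o=robot.get_obs();print(o['tool_pos'],o['ee_rot'],o['time'])
p,d,i=snap('wrist','wrist3'); 
p,d,i=snap('top','top3'); 
B=blobs(load('wrist3')[0],'green',20)+blobs(load('wrist3')[0],'red',20);print(B)
E
```

```text
[ 0.60123642 -0.12493858  0.21822641] [-1.57035727e+00  7.38164437e-04  1.90499410e-01] 5.0
[(array([375.12, 237.55]), np.int32(213)), (array([453.37, 248.99]), np.int32(616)), (array([457.85, 164.01]), np.int32(733))]
```

View pics/wrist3.png

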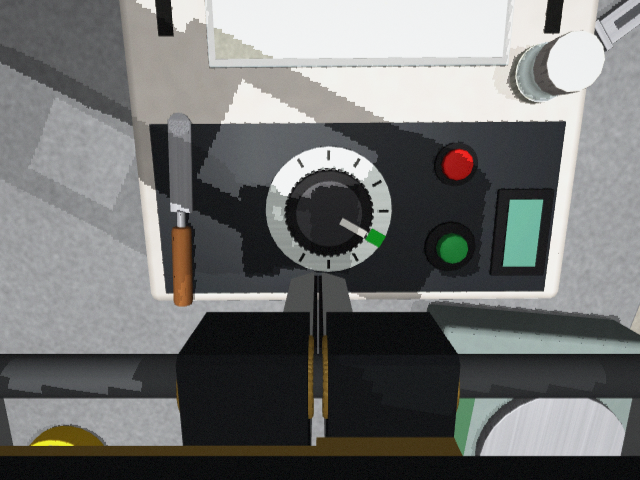

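The dial's pointer (340,221)–(368,236) lies in line with the green mark (375,238), let go and at rest. Next I go over the bed, fingers opened to ~45 mm for a two-tip push between the cheeks.

Emit:
step_arm --commands '[{"xyz":[-0.001,0.04,0],"twist":[0,0,0]},{"xyz":[-0.001,0.08,0],"twist":[0,0,0]},{"xyz":[-0.002,0.12,0],"twist":[0,0,0]},{"xyz":[-0.002,0.15,0],"twist":[0,0,0.3]},{"xyz":[-0.002,0.162,0],"twist":[0,0,0.3]},{"xyz":[-0.002,0.162,0],"twist":[0,0,0.3]},{"xyz":[-0.002,0.162,0],"twist":[0,0,0.3]},{"xyz":[-0.002,0.162,0],"twist":[0,0,0.3]}]' --fingers 133

```text
time: 5.77
tool_pos: [0.5994, 0.0354, 0.218]
ee_rot: [-1.572, 0.001, 0.196]
wrist_force: [-0.2, 0.6, 0.0]
width: 0.0448
```

```bash
python3 - <<'E'
from meas import *
o=robot.get_obs();print(o['tool_pos'],o['ee_rot'],o['time'],o['width'])
p,d,i=snap('wrist','wrist4'); 
E
```

```text
[0.59935865 0.03538545 0.21796536] [-1.57151428e+00  1.33108700e-03  1.96344126e-01] 5.7667 0.044783749015192956
```

View pics/wrist4.png

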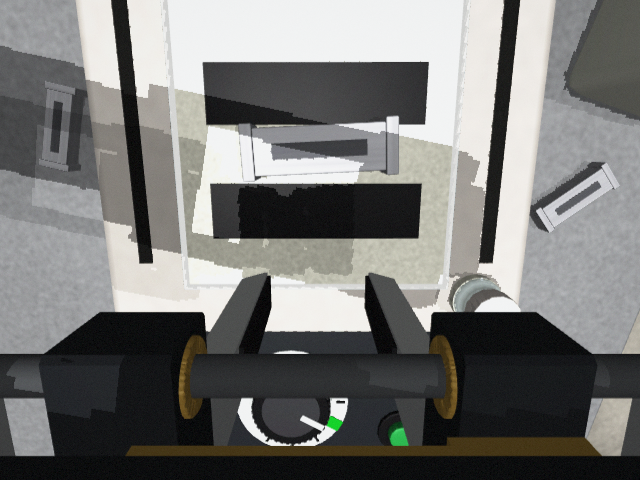

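```bash
python3 - <<'E'
from meas import *
p,d,i=load('wrist4')
a=np.radians(11.2);R=np.array([[np.cos(a),-np.sin(a)],[np.sin(a),np.cos(a)]]); o=np.array([.5893,.0763])
C=lambda w:R.T@(w[:2]-o)
P=[C(ray(i,*q,.132)) for q in [(240,125),(399,116.5),(400,173),(243,181)]]
print(np.array(P).round(4),np.mean(P,0)); print([np.linalg.norm(P[k]-P[(k+1)%4]).round(4) for k in range(4)])
for A,B in((0,1),(3,2)): e=P[B]-P[A];print('yaw rel coater deg',np.degrees(np.arctan2(e[1],e[0])))
print('tcp coater',C(robot.get_obs()['tool_pos']))
E=[C(ray(i,*q,.104)) for q in [(168,0),(188,288),(445,288),(468,0)]]; print('bed',np.array(E).round(4))
E
```

```text
[[-0.0465  0.0388]
 [ 0.0517  0.0439]
 [ 0.054   0.0096]
 [-0.046   0.0044]] [0.00328593 0.02416448]
[np.float64(0.0983), np.float64(0.0344), np.float64(0.1001), np.float64(0.0344)]
yaw rel coater deg 2.995205351541084
yaw rel coater deg 2.968313684006399
tcp coater [ 0.00194675 -0.04237772]
bed [[-0.0947  0.1174]
 [-0.0962 -0.078 ]
 [ 0.0977 -0.0776]
 [ 0.0978  0.1174]]
```

Applicator: 99×34.4 mm (the one meant), centre at coater (3, 24) mm, yaw 3° off; TCP at (2, −42). Lowering the tips to ~6 mm above the bed.

Emit:
step_arm --commands '[{"xyz":[0.0005,0,-0.035],"twist":[0,0,0]},{"xyz":[0.0005,0,-0.07],"twist":[0,0,0]},{"xyz":[0.0005,0,-0.092],"twist":[0,0,0]},{"xyz":[0.0005,0,-0.1],"twist":[0,0,0]},{"xyz":[0.0005,0,-0.1],"twist":[0,0,0]},{"xyz":[0.0005,0,-0.1],"twist":[0,0,0]}]'

```text
time: 6.32
tool_pos: [0.6005, 0.0358, 0.1195]
ee_rot: [-1.571, -0.001, 0.197]
wrist_force: [0.3, -1.0, -0.2]
width: 0.0451
```

Emit:
step_arm --commands '[{"xyz":[-0.0029,0.0147,0],"twist":[0,0,0]},{"xyz":[-0.0058,0.0294,0],"twist":[0,0,0]},{"xyz":[-0.0068,0.0343,0],"twist":[0,0,0]},{"xyz":[-0.0078,0.0392,0],"twist":[0,0,0]},{"xyz":[-0.0082,0.0417,0],"twist":[0,0,0]},{"xyz":[-0.0087,0.0441,0],"twist":[0,0,0]},{"xyz":[-0.0092,0.0466,0],"twist":[0,0,0]},{"xyz":[-0.0097,0.0491,0],"twist":[0,0,0]},{"xyz":[-0.0107,0.054,0],"twist":[0,0,0]},{"xyz":[-0.0116,0.0589,0],"twist":[0,0,0]}]'

```text
time: 7.15
tool_pos: [0.5899, 0.0937, 0.1208]
ee_rot: [-1.576, -0.004, 0.197]
wrist_force: [2.0, -6.7, 4.5]
width: 0.0446
```

```bash
python3 - <<'E'
from meas import *
o=robot.get_obs();print(o['tool_pos'],o['ee_rot'],o['time'],o['width'],o['wrist_force'])
p,d,i=snap('wrist','wrist5'); 
E
```

```text
[0.5898581  0.09374222 0.12078739] [-1.57610856 -0.00372334  0.19693401] 7.15 0.04464006950548211 [ 1.966665   -6.73089619  4.52757495]
```

View pics/wrist5.png

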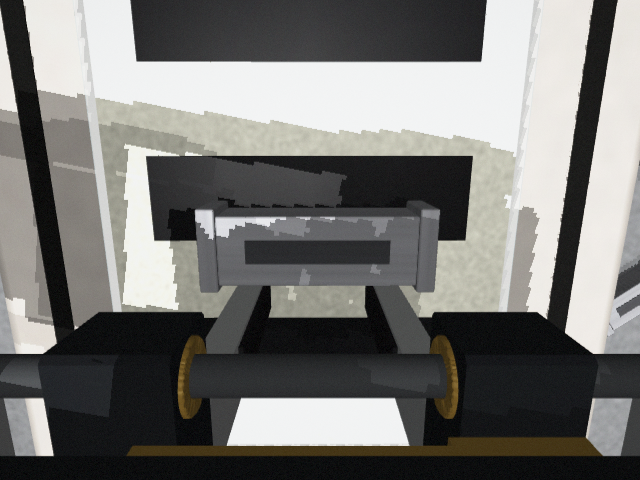

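Applicator is square to the tool, both tips between the cheeks (cheeks at px 207 and 427, row 205–290). Force is about 7 N, as expected. Continuing the push.

Emit:
step_arm --commands '[{"xyz":[-0.0014,0.0069,0],"twist":[0,0,0]},{"xyz":[-0.0027,0.0137,0],"twist":[0,0,0]},{"xyz":[-0.0041,0.0206,0],"twist":[0,0,0]},{"xyz":[-0.0054,0.0275,0],"twist":[0,0,0]},{"xyz":[-0.0068,0.0343,0],"twist":[0,0,0]},{"xyz":[-0.0081,0.0412,0],"twist":[0,0,0]},{"xyz":[-0.0095,0.0481,0],"twist":[0,0,0]},{"xyz":[-0.0109,0.0549,0],"twist":[0,0,0]},{"xyz":[-0.0122,0.0618,0],"twist":[0,0,0]},{"xyz":[-0.0136,0.0687,0],"twist":[0,0,0]},{"xyz":[-0.0149,0.0755,0],"twist":[0,0,0]},{"xyz":[-0.0163,0.0824,0],"twist":[0,0,0]}]'

```text
time: 8.2
tool_pos: [0.5736, 0.1765, 0.1207]
ee_rot: [-1.575, -0.004, 0.197]
wrist_force: [1.2, -6.5, 4.8]
width: 0.0451
```

```bash
python3 - <<'E'
from meas import *
o=robot.get_obs();print(o['tool_pos'],o['ee_rot'],o['time'],o['width'],o['wrist_force'])
p,d,i=snap('wrist','wrist6'); 
E
```

```text
[0.5735595  0.17645648 0.12071179] [-1.57548844 -0.00370062  0.19708375] 8.2 0.04505068521839475 [ 1.23853888 -6.52429389  4.77504463]
```

View pics/wrist6.png

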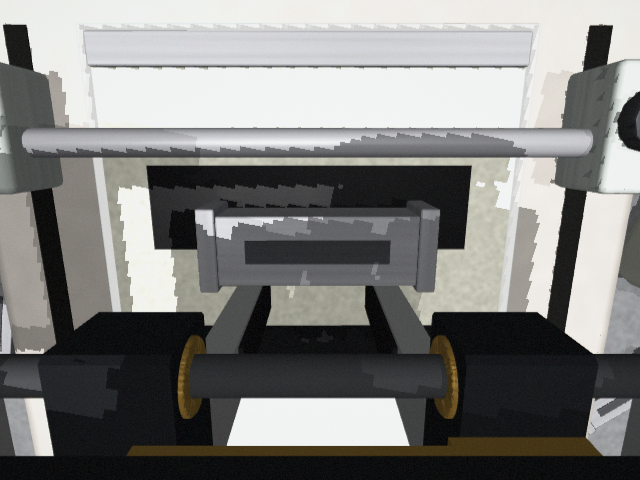

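Bar at row 142 is level and parallel with the applicator; about 21 mm remain. Slow approach.

Emit:
step_arm --commands '[{"xyz":[-0.001,0.0049,0],"twist":[0,0,0]},{"xyz":[-0.0019,0.0098,0],"twist":[0,0,0]},{"xyz":[-0.0027,0.0137,0],"twist":[0,0,0]},{"xyz":[-0.0031,0.0157,0],"twist":[0,0,0]},{"xyz":[-0.0033,0.0167,0],"twist":[0,0,0]},{"xyz":[-0.0035,0.0177,0],"twist":[0,0,0]}]'

```text
time: 8.75
tool_pos: [0.5699, 0.194, 0.1205]
ee_rot: [-1.575, -0.003, 0.197]
wrist_force: [1.5, -6.9, 4.6]
width: 0.0446
```

Emit:
step_arm --commands '[{"xyz":[-0.0002,0.001,0],"twist":[0,0,0]},{"xyz":[-0.0004,0.002,0],"twist":[0,0,0]},{"xyz":[-0.0004,0.002,0],"twist":[0,0,0]}]'

```text
time: 9.0
tool_pos: [0.5695, 0.1961, 0.1205]
ee_rot: [-1.575, -0.003, 0.197]
wrist_force: [1.8, -6.3, 5.8]
width: 0.045
```

Emit:
step_arm --commands '[{"xyz":[-0.0002,0.001,0],"twist":[0,0,0]},{"xyz":[-0.0004,0.002,0],"twist":[0,0,0]},{"xyz":[-0.0004,0.002,0],"twist":[0,0,0]}]'

```text
time: 9.25
tool_pos: [0.5694, 0.1963, 0.1205]
ee_rot: [-1.578, -0.003, 0.197]
wrist_force: [2.0, -10.3, 5.3]
width: 0.0446
```

Advance has stalled (0.2 mm of 2 commanded) and the force is rising, so it has reached the bar. One more small press to square it, then look.

Emit:
step_arm --commands '[{"xyz":[-0.0002,0.001,0],"twist":[0,0,0]},{"xyz":[-0.0004,0.002,0],"twist":[0,0,0]},{"xyz":[-0.0004,0.002,0],"twist":[0,0,0]},{"xyz":[-0.0004,0.002,0],"twist":[0,0,0]}]'

```text
time: 9.58
tool_pos: [0.5694, 0.1964, 0.1206]
ee_rot: [-1.582, -0.003, 0.196]
wrist_force: [2.2, -14.7, 5.7]
width: 0.0448
```

```bash
python3 - <<'E'
from meas import *
p,d,i=snap('wrist','wrist7'); 
E
```

```text
(no output)
```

View pics/wrist7.png

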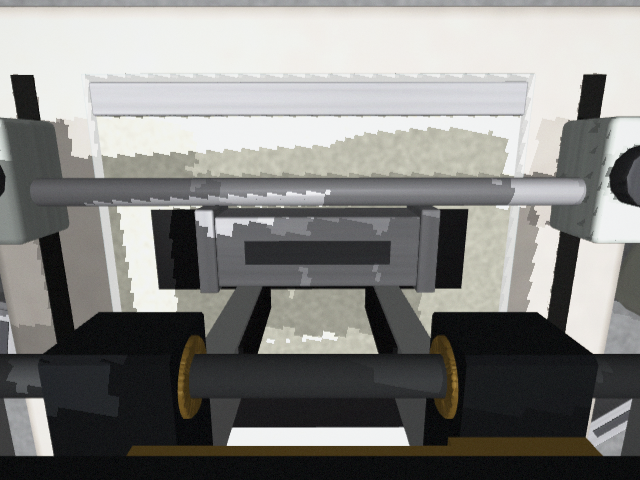

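Both cheeks (x≈207 and 427, row 206) meet the rod's near edge along its length. Backing straight off, then up.

Emit:
step_arm --commands '[{"xyz":[0.0006,-0.003,0],"twist":[0,0,0]},{"xyz":[0.0014,-0.007,0],"twist":[0,0,0]},{"xyz":[0.003,-0.015,0],"twist":[0,0,0]},{"xyz":[0.0058,-0.03,0],"twist":[0,0,0]},{"xyz":[0.0078,-0.04,0],"twist":[0,0,0]},{"xyz":[0.0078,-0.04,0.01],"twist":[0,0,0]},{"xyz":[0.0078,-0.04,0.05],"twist":[0,0,0]},{"xyz":[0.0078,-0.04,0.09],"twist":[0,0,0]},{"xyz":[0.0078,-0.04,0.12],"twist":[0,0,0]},{"xyz":[0.0078,-0.04,0.12],"twist":[0,0,0]},{"xyz":[0.0078,-0.04,0.12],"twist":[0,0,0]},{"xyz":[0.0078,-0.04,0.12],"twist":[0,0,0]}]'

```text
time: 10.63
tool_pos: [0.5748, 0.1624, 0.2383]
ee_rot: [-1.57, 0.001, 0.199]
wrist_force: [-0.1, 0.5, 0.3]
width: 0.045
```

```bash
python3 - <<'E'
from meas import *
o=robot.get_obs();print(o['tool_pos'],o['ee_rot'],o['time'],o['width'],o['wrist_force'])
p,d,i=snap('wrist','wrist8'); p,d,i=snap('scene','scene8')
cv2.imwrite('pics/s8c.png',cv2.resize(p[150:345,225:425,::-1],None,fx=3,fy=3))
E
```

```text
[0.57476263 0.16240348 0.23832633] [-1.57019797e+00  6.21749339e-04  1.98861622e-01] 10.6333 0.044997520758605865 [-0.10767874  0.52870206  0.26653975]
```

View pics/wrist8.png

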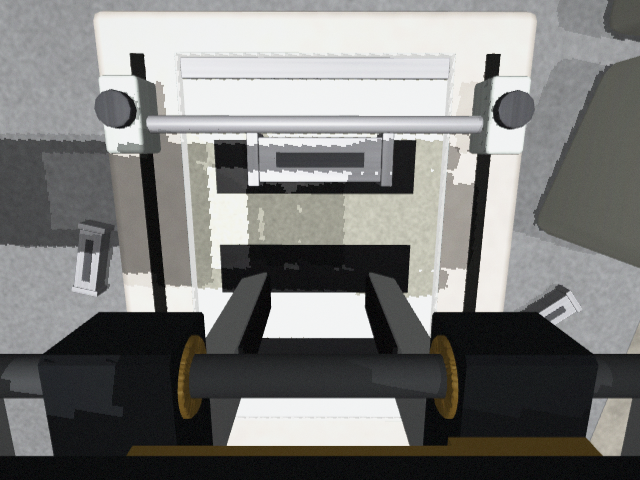

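View pics/s8c.png

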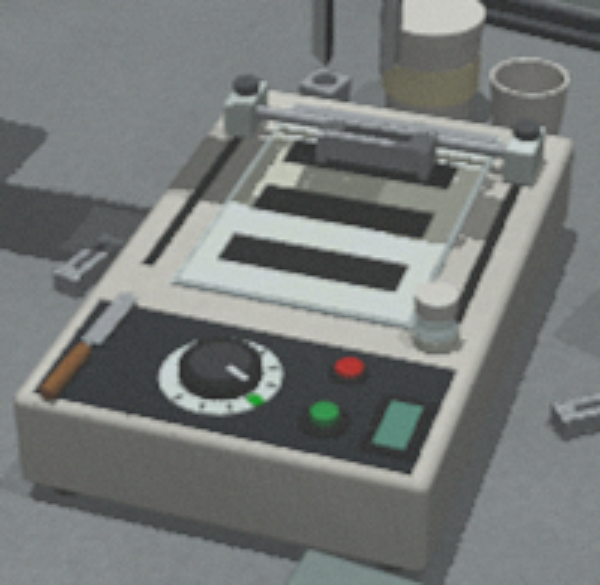

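```bash
python3 - <<'E'
from meas import *
p,d,i=load('wrist8')
cv2.imwrite('pics/w8c.png',cv2.resize(p[90:210,200:440,::-1],None,fx=3.3,fy=3.3,interpolation=cv2.INTER_CUBIC))
E
```

```text
(no output)
```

View pics/w8c.png

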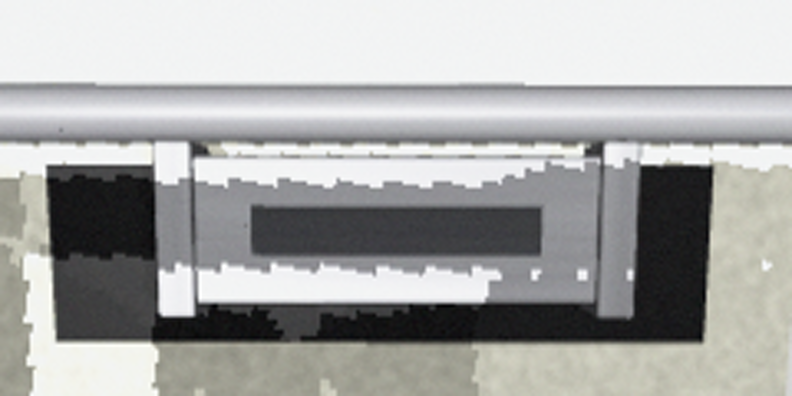

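```bash
python3 - <<'E'
from meas import *
p,d,i=load('wrist8')
a=np.radians(11.2);R=np.array([[np.cos(a),-np.sin(a)],[np.sin(a),np.cos(a)]]); o=np.array([.5893,.0763])
C=lambda u,v,z:R.T@(ray(i,u/3.3+200,v/3.3+90,z)[:2]-o)
for q in[(155,142),(640,142),(634,318),(158,317)]: print('appl',C(*q,.132).round(4))
f=C(634,318,.132)-C(158,317,.132); r=C(780,141,.12)-C(5,140,.12); print('skew vs rod rad',np.arctan2(f[1],f[0])-np.arctan2(r[1],r[0]),'len',np.hypot(*f))
# dial, from scene8 and other things moved?
p0,_,_=load('top0'); p1,_,_=load('top3')
s0,_,j=load('scene0'); s8,_,_=load('scene8')
D=cv2.absdiff(s0,s8).max(2); m=(cv2.GaussianBlur(D,(5,5),0)>40).astype(np.uint8); n,l,s,c=cv2.connectedComponentsWithStats(m)
print([s[k].tolist() for k in range(1,n) if s[k,4]>15])
E
```

```text
appl [-0.0455  0.1641]
appl [0.0532 0.1645]
appl [0.0536 0.1289]
appl [-0.0461  0.1287]
skew vs rod rad -0.0005991118432772872 len 0.09974572346139024
[[0, 0, 136, 121, 6453], [160, 0, 14, 4, 41], [177, 0, 196, 71, 6618], [365, 4, 7, 12, 68], [38, 12, 24, 14, 123], [282, 34, 10, 8, 42], [0, 58, 16, 10, 53], [325, 77, 37, 26, 666], [154, 90, 120, 147, 3943], [136, 115, 10, 28, 177], [306, 116, 75, 55, 1098], [84, 147, 19, 30, 366], [89, 185, 22, 22, 300], [282, 195, 19, 19, 172], [340, 194, 31, 10, 141], [0, 197, 14, 30, 331], [292, 196, 31, 23, 373], [332, 196, 6, 3, 16], [112, 200, 11, 6, 40], [172, 204, 9, 5, 32], [314, 205, 71, 30, 1336], [5, 215, 227, 174, 6999], [377, 214, 15, 18, 130], [0, 241, 13, 26, 240], [301, 270, 10, 7, 50]]
```

Back edge is at y = 164.1–164.5 mm (bar at 164), x offset 3.8 mm, skew 0.001 rad. The hand is clear with no force. I'm handing in.

```bash
python3 - <<'E'
from bench import robot
print(robot.close_job(), robot.get_obs()['time'])
E
```

```text
the job is handed in; nothing more can be done
the job is handed in; nothing more can be done
```

I did both parts of the job with fingertip touches only and handed it in about 11 s into the 58 s limit. The interface gave no verdict.

- **Dial:** with the fingers shut and pressed about 9 N on top, roughly 23 mm from the axis, I carried it one click clockwise. After letting go, the white pointer was in line with the green mark in the wrist and scene pictures. I read this by eye and did not measure the final angle.
- **Applicator:** I pushed it along the bed with two open fingertips between its cheeks until it stalled against the bar at about 15 N. My last check put its back edge at y = 164.1–164.5 mm (bar at 164), 4 mm off the bar's middle, skewed about 0.001 rad and still lying on the bed.
- **Hand:** it was clear at the end, about 0.24 m up, with about 0.6 N on the wrist (the no-load level).
- **Other things:** the start button was not touched, and the knife, jar and other items in the final pictures looked unmoved. My scene-picture comparison was dominated by the arm and its shadow, so it confirmed little by itself.
- **Disagreement between cameras:** the wrist camera and the fixed cameras placed the coater about 2–3 mm apart, so I worked from a value between the two. The y and x figures above carry that uncertainty; the stall against the bar and the skew do not depend on it.

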